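# Lock a freezer box into its holder with a gated post

### The job

Lock the freezer box into its bench holder: with closed fingertips, push the upright black post along the long leg of the L-shaped slot to the corner, so that the jaw it carries drives the box against the end stop, then push the post sideways into the short leg, right up to its end. Push gently and never pinch the post; do not pick up the box, and leave the tube rack, the jar and the timer where they stand. Finish with the post resting at the end of the short leg and the hand clear.

Things in the scene. Friction and masses are not known exactly. Their poses are not given: they have to be found in the camera images.
- station: Holder, fixed to the bench: base plate 164 x 350 x 10 mm with a steel gate plate (x -64 to 64, y -146 to -31 mm, top 30 mm up) that has an L-shaped slot, about 20 mm wide. Origin on the bench top; +y runs along the long leg towards the box, +x along the short leg from corner to end. Post centre: long leg x = -16, y -117 to -57 mm; short leg y = -57, x -16 to 16 mm.
- post_mid (a point): Point on the post's axis, 60 mm above the bench. The post: upright black plastic cylinder, 19 mm in diameter (23 mm collar 33 to 37 mm above the bench), top 88 mm above the bench. It is captive: carried by the jaw, it slides only within the slot, cannot tip or be lifted, and stays where it is left. A squeeze or shove of over 35 N spoils it.
- slot_corner (a point): Centre of the post when it is at the corner of the slot, at the height of the gate plate's top (30 mm above the bench).
- slot_end (a point): Centre of the post when it is at the end of the short leg (fully locked), at the height of the gate plate's top (30 mm above the bench).
- jaw (a joint): Travel of jaw and post along the long leg (holder's +y), m: 0 at its start, 0.060 at the corner, against a hard stop. Starts at 0 to 0.015. Friction about 3 N, a little more once the jaw pushes the box. The jaw is an upright aluminium plate 110 mm wide, top 52 mm above the bench, its face 102 mm ahead (+y) of the post's axis.
- post (a joint): Travel of the post along the short leg (holder's +x), m: 0 in the long leg, 0.032 at the slot's end, against a hard stop. Friction about 1.5 N. The slot's edges let it grow only when the jaw is at the corner (0.056 or more).
- cryobox: Freezer box of sample tubes, 133 x 133 x 53 mm, blue base, clear lid, about 0.45 kg, loose in the holder's bed on the 10 mm base plate. Origin at the centre of its underside. It starts 8 to 25 mm short of the end stop; the jaw pushes it home, its centre then at y = 111 to 114.5 mm in the holder's frame.
- stop (a point): Middle of the top edge of the end stop's inner face: an upright aluminium plate, 152 mm wide, 50 mm high above the bench, at y = 181 mm in the holder's frame. The bed's side guides (top 32 mm above the bench) run beside the box at x = 69 to 76 mm on both sides.
- tube_rack: Bystander: small green tube rack, 45 x 100 x 30 mm, with capped tubes up to 55 mm high. Origin at the centre of its underside.
- jar: Bystander: screw-cap jar, 48 mm in diameter, 65 mm high. Origin at the centre of its underside.
- timer: Bystander: flat white bench timer, 62 x 62 x 23 mm. Origin at the centre of its underside.
There are look-alikes about, which are no part of the job. Of the things that look like the cryobox, the largest one is meant.

How it is judged:
On the way:
1. the post is pushed along the long leg to the corner (jaw at least 54 mm along) (value of joint jaw above 0.054 m), for 0.1 s.
At the end, for the whole second after the job is handed in: The post rests in the short leg, at least 26 of its 32 mm along; the jaw is at least 54 of 60 mm forward; the freezer box lies flat in the bed, within 5.5 mm of the end stop, at rest (value of joint jaw above 0.054 m and value of joint post above 0.026 m and y of cryobox in the frame of station above 0.109 m and z of cryobox in the frame of station below 0.015 m and angle between cryobox's own z axis and vertical below 0.08 rad and linear speed of cryobox below 0.02 m/s); the robot touches nothing.
It fails at once if the freezer box is lifted or tipped (z of cryobox in the frame of station above 0.02 m or angle between cryobox's own z axis and vertical above 0.15 rad).
It fails at once if the tube rack, the jar or the timer is moved by more than 15 mm or tipped over (distance of any of tube_rack, jar, timer from where it was at the start of the episode above 0.015 m or angle between any of tube_rack, jar, timer's own z axis and vertical above 0.3 rad).
It fails at once if the post is squeezed or shoved with more than 35 N (contact force between the fingers and post above 35 N).
It also fails if it takes over 51 s, if anything falls off the work surface, if the arm or the gripper's body presses on something with over 40 N, if the wrist force passes 120 N, or if a joint passes its speed limit or range.

### The arm

A 6-joint arm with a two-finger parallel gripper is mounted at the origin on the work surface. World frame = base frame: x ahead of the robot, y to its left, z up, the work surface at z = 0. Lengths are in m, angles in rad, forces in N, time in s.
With the tool pointing down it reaches from about 0.4 to 0.825 m from the base axis. Payload 7 kg.
Tool frame: the origin (TCP) lies at the very end of the fingers, on their centre line; the grasp point (between the pads) lies 19 mm behind it; z points along the fingers, y is the line along which they close (so a half turn about z gives the same grasp; the last joint's range is limited). The gripper opens to 88 mm and grips with 3 to 60 N. Pads are 19 mm wide; open, the fingers measure 130 mm over their backs; the gripper's body (78 mm by 193 mm) begins 47 mm behind the grasp point.
Start: joints at [-1.034, 0.359, 0.012, 0, -1.224, -0.288], TCP at [0.166, -0.654, 0.227] pointing down, gripper open.
Joint ranges: [-3.07, 3.07], [-1.43, 2.12], [-1.02, 1.25], [-3.03, 1.67], [-3.05, -0], [-3.03, 3.03]. Speed limits (rad/s): [2.39, 2.39, 3.01, 3.14, 3.14, 3.14].

### API

Orientations are given as [roll, pitch, yaw] about the fixed x, y, z axes, in that order (R = Rz(yaw) Ry(pitch) Rx(roll)).
In Python, from station import arm gives the robot as it stands. The module is installed in compiled form; this text tells all that it offers.
- The arm moves only by the shell command python3 -m crank 'ROWS' [FORCE]. ROWS is JSON, a list of rows, each an object of numbers: "dx", "dy", "dz": the shift along the world's x, y, z in m; "twist": the turn about the world's z in degrees; "grip": the opening, from -1 (shut) to 1 (fully open). A call has exactly 5 rows; each row is the pose to reach, as a shift and turn from the pose commanded when the call began; what a row does not reach only later rows make up. A row lasts 1/12 s, in which the tool goes at most 41.7 mm and 7.16 degrees, less where a joint would pass 70% of its speed; a pose out of reach is approached as far as the arm can. A call with a gripper value outside its range is refused whole. The fingers move at their own pace and stop on an object; FORCE is the grip in N (left out, the last holds). Time passes only in rows, so rows that repeat a pose let the fingers close, or fill a call up. It gives the time, the measured TCP pose, the force, the opening and the grip force at its end, in the units of the state.
- arm.get_state(): the state, without advancing time (a new reading comes with each control period).
- arm.grab_frame(name): name is "scene" or "top"; returns the picture (384x512x3 uint8, red, green, blue); there is no depth.
- arm.get_calibration(name): a dict with "fx", "fy", "cx", "cy" (pixels), "k1" (the pictures are not rectified: a ray, as slopes to the right and down, at radius r is drawn at 1 + k1 r^2 times it, then the intrinsics apply), "cam_to_world" (4x4, takes a point from camera to world coordinates). Camera axes: x right, y down, z forward; pixel columns grow to the right and rows downward; lengths in m; the calibration is good to about 2 mm. A picture is of the moment at which its call begins. get_calibration takes no time and is no camera call.
- arm.job_done(): hands the job in; it is judged then, once.
The state is a dict: "t": time; "q": joint angles; "qd": joint speeds; "joint_efforts": joint torques, N m; "eef_pos": TCP position; "ee_rot": TCP orientation; "force": force on the tool from outside, world axes, zero at the start; "moment": the same for the moment, N m; "width": finger opening in m; "gripper_force": force on a finger pad.
Only numpy, scipy, OpenCV 4.12 (cv2) and the standard library are available. Lean on these libraries where they do the work, as an engineer would, in place of code of your own. Each camera call takes 0.05 s, during which the arm holds its last target. There are 200 camera calls.

## Working session

There is one attempt and no reset: what is moved stays moved. The work goes in short steps, Python scripts to look and compute and a shell command to move; the robot and the scene stay as the last step left them, time stands still between calls to the robot, and variables do not carry over. Pictures are saved under pics/ and viewed, at most 10 in all, crops included, and the job is handed in when it is done.

```bash
mkdir -p pics; cat > h.py <<'E'
import numpy as np, cv2
from station import arm
def ray(name,uv):
    c=arm.get_calibration(name); T=np.array(c["cam_to_world"])
    d=np.array([(uv[0]-c["cx"])/c["fx"],(uv[1]-c["cy"])/c["fy"]]); s=d.copy()
    for _ in range(20): s=d/(1+c["k1"]*(s@s))
    return T[:3,3],T[:3,:3]@np.array([s[0],s[1],1])
def at(name,uv,z):
    o,d=ray(name,uv); return (o+d*(z-o[2])/d[2]).round(4)
def px(name,p):
    c=arm.get_calibration(name); T=np.array(c["cam_to_world"])
    q=T[:3,:3].T@(np.array(p)-T[:3,3]); s=q[:2]/q[2]; s=s*(1+c["k1"]*(s@s))
    return np.array([s[0]*c["fx"]+c["cx"],s[1]*c["fy"]+c["cy"]]).round(1)
def snap(name,f,crop=None,k=1):
    im=arm.grab_frame(name)[:,:,::-1]
    if crop: x0,y0,x1,y1=crop; im=im[y0:y1,x0:x1]
    cv2.imwrite(f,cv2.resize(np.ascontiguousarray(im),None,fx=k,fy=k,interpolation=cv2.INTER_CUBIC))
E
python3 - <<'E'
from h import *
snap("top","pics/t0.png",k=1.5); snap("scene","pics/s0.png",k=1.5)
for n in("top","scene"): print(np.array(arm.get_calibration(n)["cam_to_world"]).round(3))
print(arm.get_state())
E
```

```text
[[-0.01  -0.993  0.116  0.408]
 [-1.     0.012  0.016  0.142]
 [-0.017 -0.116 -0.993  1.022]
 [ 0.     0.     0.     1.   ]]
[[-0.496  0.686 -0.533  1.011]
 [ 0.868  0.384 -0.314  0.423]
 [-0.011 -0.619 -0.786  0.731]
 [ 0.     0.     0.     1.   ]]
{'t': 0.1, 'q': array([-1.03391870e+00,  3.59332822e-01,  1.11429043e-02, -3.24925543e-04,
       -1.22408463e+00, -2.88110643e-01]), 'qd': array([ 0.00017059, -0.00245505,  0.00339862,  0.00161922, -0.00080529,
       -0.00127996]), 'joint_efforts': array([-1.34162237e-03, -5.84163845e+01,  2.93748289e+01,  7.01553494e+00,
        1.01256953e-02, -5.83596693e-05]), 'eef_pos': array([ 0.16606878, -0.65379893,  0.22569876]), 'ee_rot': array([ 3.14008856e+00, -1.27190476e-04, -2.89293621e+00]), 'force': array([-0.345758  ,  0.4135987 , -0.23220958]), 'moment': array([-0.05206761,  0.02377328, -0.01122088]), 'gripper_force': 0.0, 'width': 0.08766431070775932}
```

View pics/t0.png

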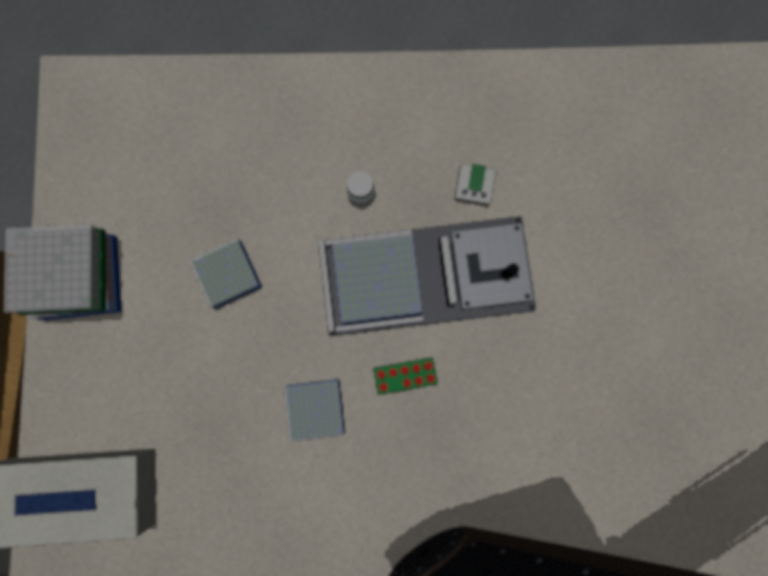

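View pics/s0.png

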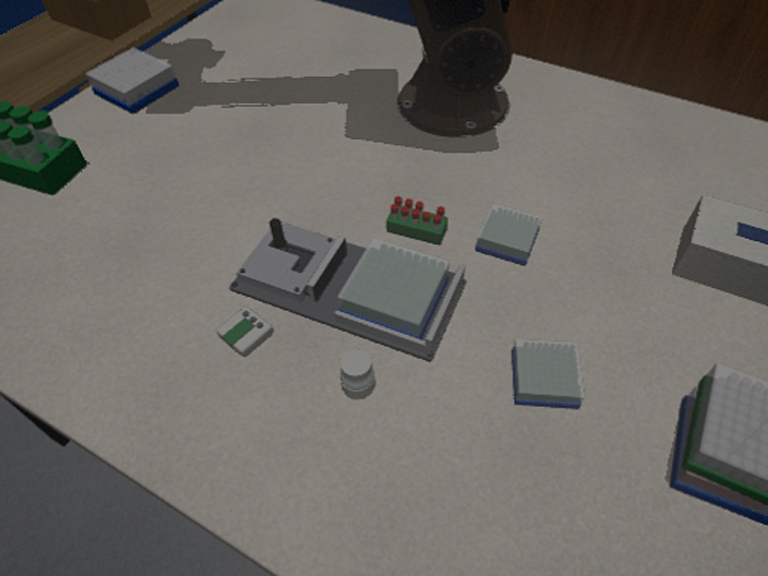

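The top view shows the holder with corners at about (319,240), (329,334), (535,308) and (520,218) in the 1.5x picture. The post is at (510,271), the slot corner near (475,274) and the short leg end near (475,257).

Cryobox candidates in the top view:
- Box in the holder bed, (377,278), the largest
- Small box at (227,273)
- Small box at (316,409)
- Stack at (55,270)
- White box at (70,500)

I choose the one in the bed. I'll check it, along with the post, in a close crop.

```bash
python3 - <<'E'
from h import *
snap("top","pics/t1.png",(205,135,365,230),5); snap("scene","pics/s1.png",(150,135,315,240),4.8)
E
```

```text
(no output)
```

View pics/t1.png

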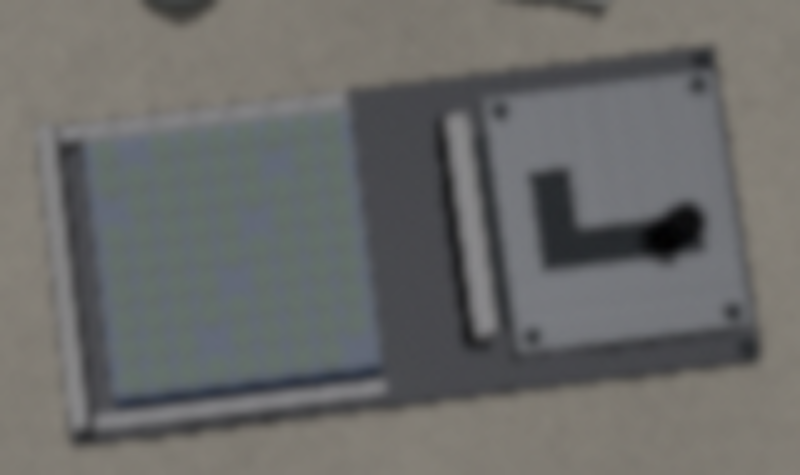

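View pics/s1.png

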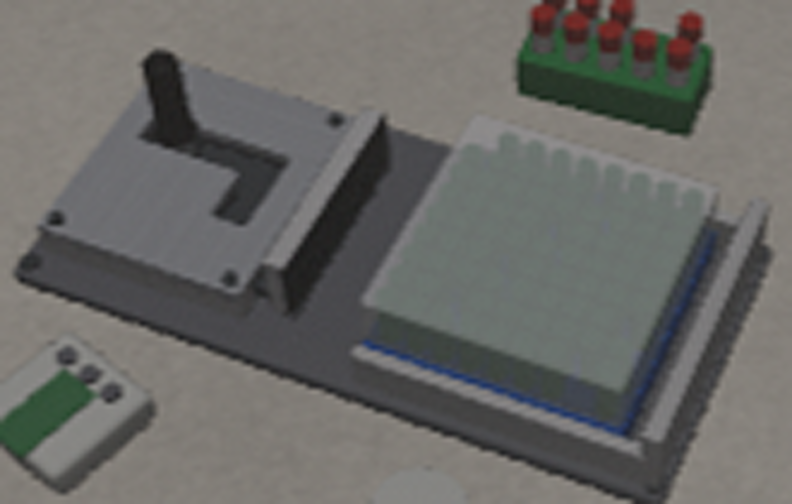

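The top crop confirms the big blue-based box lies in the bed, short of the end stop. The post is at about (670,233) in the crop, with its top near (688,220). I'll fit the holder pose from the corners of the plate, slot and stop in both views.

```bash
cat > fit.py <<'E'
from h import *
from scipy.optimize import least_squares
T=[((64,-31,30),(485,97)),((-64,-31,30),(518,355)),((82,-175,10),(715,47)),((-82,-175,10),(760,362)),((-26,-47,30),(547,270)),((26,-47,30),(530,177)),((26,-67,30),(568,170)),((76,181,50),(40,125)),((-76,181,50),(73,432))]
S=[((64,-146,30),(38,228)),((64,-31,30),(243,293)),((26,-67,30),(214,212)),((26,-47,30),(248,222)),((-26,-47,30),(290,158)),((82,-175,10),(17,275)),((-76,181,50),(762,203)),((76,181,50),(650,437))]
P=[("top",p,(205+u/5-.4,135+v/5-.4)) for p,(u,v) in T]+[("scene",p,(150+u/4.8-.4,135+v/4.8-.4)) for p,(u,v) in S]
def W(x,p):
    c,s=np.cos(x[2]),np.sin(x[2]); a,b,z=np.array(p)/1000.
    return np.array([x[0]+c*a-s*b,x[1]+s*a+c*b,z])
E
python3 - <<'E'
from fit import *
f=lambda x:np.concatenate([px(n,W(x,p))-uv for n,p,uv in P])
r=least_squares(f,[.5,0,0],loss="soft_l1",x_scale=[.01,.01,.1],diff_step=1e-2); x=r.x
print(x, np.degrees(x[2])); print(f(x).reshape(-1,2).round(1).tolist())
for n,uv in(("top",(205+688/5-.4,135+218/5-.4)),("scene",(150+160/4.8-.4,135+60/4.8-.4))):
    w=at(n,uv,.088); c,s=np.cos(x[2]),np.sin(x[2]); d=w[:2]-x[:2]; print("post",w,"station",c*d[0]+s*d[1],-s*d[0]+c*d[1])
for k,p in dict(corner=(-16,-57,30),end=(16,-57,30)).items(): print(k,W(x,p))
c,s=np.cos(x[2]),np.sin(x[2]);print("ux",c,s,"uy",-s,c)
E
```

```text
[0.55212402 0.         0.        ] 0.0
[[24.4, -0.1], [19.5, -0.4], [34.1, 3.7], [28.2, 5.4], [19.7, 1.1], [22.4, -1.1], [22.9, 0.2], [28.0, -11.0], [21.8, -10.5], [-17.1, -13.1], [-22.3, -8.9], [-18.7, -8.1], [-19.2, -7.2], [-15.4, -7.5], [-24.3, -17.1], [-23.5, -1.7], [-32.7, -3.3]]
post [ 0.5459 -0.0565  0.088 ] station -0.006224023437499948 -0.0565
post [ 0.5457 -0.0567  0.088 ] station -0.006424023437500037 -0.0567
corner [ 0.53612402 -0.057       0.03      ]
end [ 0.56812402 -0.057       0.03      ]
ux 1.0 0.0 uy -0.0 1.0
```

```bash
sed -i 's/\(s\[1\]\*c\["fy"\]+c\["cy"\]\])\).round(1)/\1/' h.py; python3 - <<'E'
from fit import *
f=lambda x:np.concatenate([px(n,W(x,p))-uv for n,p,uv in P])
r=least_squares(f,[.55,.05,.1],loss="soft_l1",x_scale=[.01,.01,.1]); x=r.x
print(x, np.degrees(x[2])); print(f(x).reshape(-1,2).round(1).tolist())
c,s=np.cos(x[2]),np.sin(x[2])
d=np.array([.5458,-.0566])-x[:2]; print("post station",c*d[0]+s*d[1],-s*d[0]+c*d[1])
for k,p in dict(corner=(-16,-57,30),end=(16,-57,30)).items(): print(k,W(x,p))
print("ux",c,s,"uy",-s,c)
E
```

```text
[0.54681641 0.0559315  0.11019517] 6.3137181176751715
[[-1.0, 1.2], [-0.6, 0.4], [7.6, -1.1], [8.5, -0.2], [-2.1, 1.4], [-1.5, -0.7], [-1.1, -0.2], [2.2, -0.3], [2.6, -0.0], [0.6, -0.5], [0.1, 0.7], [0.6, 1.4], [0.8, 1.8], [2.2, 0.2], [-7.4, -3.4], [-1.0, -1.4], [-0.9, -0.0]]
post station -0.013385587315116899 -0.11173718098133278
corner [ 0.53718187 -0.00248233  0.03      ]
end [0.56898778 0.00103678 0.03      ]
ux 0.9939346536836944 0.10997228835790634 uy -0.10997228835790634 0.9939346536836944
```

```bash
python3 - <<'E'
from fit import *
P=[q for q in P if abs(q[1][1])!=175]
f=lambda x:np.concatenate([px(n,W(x,p))-uv for n,p,uv in P])
r=least_squares(f,[.55,.05,.1],loss="soft_l1",x_scale=[.01,.01,.1]); x=r.x
print(x, np.degrees(x[2])); print(f(x).reshape(-1,2).round(1).tolist())
c,s=np.cos(x[2]),np.sin(x[2])
d=np.array([.5458,-.0566])-x[:2]; print("post station",c*d[0]+s*d[1],-s*d[0]+c*d[1])
for k,p in dict(corner=(-16,-57,30),end=(16,-57,30)).items(): print(k,W(x,p))
st=arm.get_state();print("tool y yaw",np.degrees(st["ee_rot"]),st["eef_pos"])
E
```

```text
[0.54691881 0.05459905 0.11035154] 6.322677494853742
[[-0.5, 1.1], [-0.0, 0.4], [-1.5, 1.3], [-1.0, -0.7], [-0.6, -0.3], [2.8, -0.4], [3.2, -0.1], [0.2, -0.7], [-0.4, 0.5], [0.1, 1.3], [0.3, 1.7], [1.7, 0.0], [-1.6, -1.6], [-1.5, -0.3]]
post station -0.01335810379374456 -0.11039945984390982
corner [ 0.53729341 -0.00381629  0.03      ]
end [ 5.69098771e-01 -2.92204585e-04  3.00000000e-02]
tool y yaw [ 1.79941968e+02 -5.69992101e-03 -1.65747476e+02] [ 0.16613116 -0.65393764  0.22597519]
```

```bash
python3 -m crank '[{"dx":0.023,"dy":0.033,"dz":0,"twist":-2,"grip":-1},{"dx":0.046,"dy":0.066,"dz":0,"twist":-4,"grip":-1},{"dx":0.069,"dy":0.099,"dz":0,"twist":-6,"grip":-1},{"dx":0.092,"dy":0.132,"dz":0,"twist":-8,"grip":-1},{"dx":0.115,"dy":0.165,"dz":0,"twist":-8,"grip":-1}]' 10
python3 -m crank '[{"dx":0.023,"dy":0.033,"dz":0,"twist":0,"grip":-1},{"dx":0.046,"dy":0.066,"dz":0,"twist":0,"grip":-1},{"dx":0.069,"dy":0.099,"dz":0,"twist":0,"grip":-1},{"dx":0.092,"dy":0.132,"dz":0,"twist":0,"grip":-1},{"dx":0.115,"dy":0.165,"dz":0,"twist":0,"grip":-1}]'
python3 -m crank '[{"dx":0.023,"dy":0.033,"dz":0,"twist":0,"grip":-1},{"dx":0.046,"dy":0.066,"dz":0,"twist":0,"grip":-1},{"dx":0.069,"dy":0.099,"dz":0,"twist":0,"grip":-1},{"dx":0.092,"dy":0.132,"dz":0,"twist":0,"grip":-1},{"dx":0.115,"dy":0.165,"dz":0,"twist":0,"grip":-1}]'
```

```text
t: 0.62
eef_pos: [0.2817, -0.4876, 0.2263]
ee_rot: [3.141, -0.0, -3.035]
force: [0.8, -0.3, 0.6]
width: 0.0594
gripper_force: 0.0
t: 1.03
eef_pos: [0.3968, -0.3224, 0.2268]
ee_rot: [-3.141, 0.0, -3.032]
force: [1.4, 0.0, 0.3]
width: 0.0265
gripper_force: 0.0
t: 1.45
eef_pos: [0.5119, -0.1572, 0.2268]
ee_rot: [3.142, 0.0, -3.032]
force: [0.2, -0.8, -0.1]
width: 0.0008
gripper_force: 0.0
```

```bash
python3 -m crank '[{"dx":0.02,"dy":0.026,"dz":0,"twist":0,"grip":-1},{"dx":0.037,"dy":0.049,"dz":-0.01,"twist":0,"grip":-1},{"dx":0.037,"dy":0.049,"dz":-0.05,"twist":0,"grip":-1},{"dx":0.037,"dy":0.049,"dz":-0.09,"twist":0,"grip":-1},{"dx":0.037,"dy":0.049,"dz":-0.13,"twist":0,"grip":-1}]'
python3 -m crank '[{"dx":0,"dy":0,"dz":-0.02,"twist":0,"grip":-1},{"dx":0,"dy":0,"dz":-0.04,"twist":0,"grip":-1},{"dx":0,"dy":0,"dz":-0.04,"twist":0,"grip":-1},{"dx":0,"dy":0,"dz":-0.04,"twist":0,"grip":-1},{"dx":0,"dy":0,"dz":-0.04,"twist":0,"grip":-1}]'
python3 -c '
from h import *
snap("scene","pics/s2.png",(150,95,300,205),5)'
```

```text
t: 1.87
eef_pos: [0.5486, -0.1093, 0.0955]
ee_rot: [3.141, 0.002, -3.031]
force: [1.2, 0.1, -0.2]
width: 0.0003
gripper_force: 0.0
t: 2.28
eef_pos: [0.549, -0.1103, 0.0577]
ee_rot: [-3.141, 0.001, -3.032]
force: [0.9, -0.6, -0.1]
width: 0.0003
gripper_force: 0.0
```

View pics/s2.png

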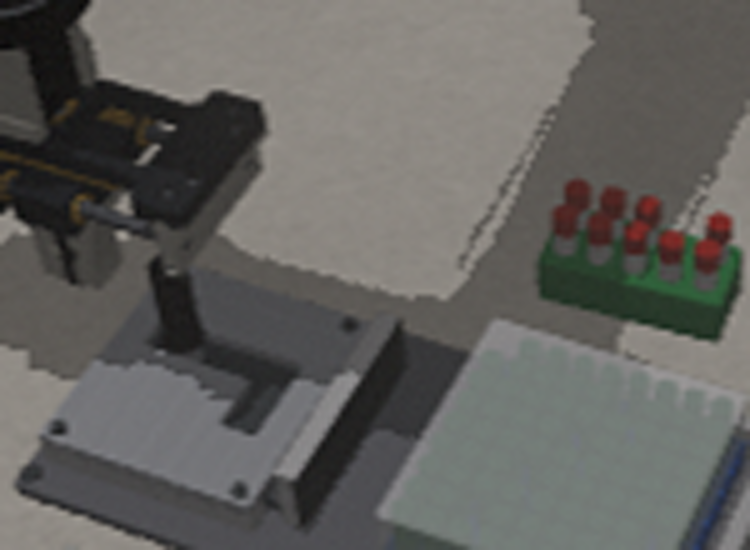

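The closed fingertips are at about (75,270) and the post at (178,310), in line behind it with a gap. I'll advance along the long leg and watch the force.

```bash
python3 -m crank '[{"dx":-0.0004,"dy":0.004,"dz":0,"twist":0,"grip":-1},{"dx":-0.0009,"dy":0.008,"dz":0,"twist":0,"grip":-1},{"dx":-0.0013,"dy":0.012,"dz":0,"twist":0,"grip":-1},{"dx":-0.0018,"dy":0.016,"dz":0,"twist":0,"grip":-1},{"dx":-0.0022,"dy":0.02,"dz":0,"twist":0,"grip":-1}]'
python3 -m crank '[{"dx":-0.0002,"dy":0.002,"dz":0,"twist":0,"grip":-1},{"dx":-0.0004,"dy":0.004,"dz":0,"twist":0,"grip":-1},{"dx":-0.0007,"dy":0.006,"dz":0,"twist":0,"grip":-1},{"dx":-0.0009,"dy":0.008,"dz":0,"twist":0,"grip":-1},{"dx":-0.0011,"dy":0.01,"dz":0,"twist":0,"grip":-1}]'
```

```text
t: 2.75
eef_pos: [0.5461, -0.0896, 0.057]
ee_rot: [3.142, 0.001, -3.032]
force: [0.1, -0.7, 0.1]
width: 0.0003
gripper_force: 0.0
t: 3.17
eef_pos: [0.5449, -0.0803, 0.0566]
ee_rot: [-3.141, -0.0, -3.033]
force: [0.5, -2.5, 0.8]
width: 0.0004
gripper_force: 1.4
```

Contact is made, at about 3 N.

```bash
python3 -m crank '[{"dx":-0.0003,"dy":0.003,"dz":0,"twist":0,"grip":-1},{"dx":-0.0007,"dy":0.006,"dz":0,"twist":0,"grip":-1},{"dx":-0.001,"dy":0.009,"dz":0,"twist":0,"grip":-1},{"dx":-0.0013,"dy":0.012,"dz":0,"twist":0,"grip":-1},{"dx":-0.0017,"dy":0.015,"dz":0,"twist":0,"grip":-1}]'
python3 -m crank '[{"dx":-0.0003,"dy":0.003,"dz":0,"twist":0,"grip":-1},{"dx":-0.0007,"dy":0.006,"dz":0,"twist":0,"grip":-1},{"dx":-0.001,"dy":0.009,"dz":0,"twist":0,"grip":-1},{"dx":-0.0013,"dy":0.012,"dz":0,"twist":0,"grip":-1},{"dx":-0.0017,"dy":0.015,"dz":0,"twist":0,"grip":-1}]'
python3 -m crank '[{"dx":-0.0002,"dy":0.002,"dz":0,"twist":0,"grip":-1},{"dx":-0.0004,"dy":0.004,"dz":0,"twist":0,"grip":-1},{"dx":-0.0007,"dy":0.006,"dz":0,"twist":0,"grip":-1},{"dx":-0.0009,"dy":0.008,"dz":0,"twist":0,"grip":-1},{"dx":-0.0011,"dy":0.01,"dz":0,"twist":0,"grip":-1}]'
python3 -c '
from h import *
snap("top","pics/t2.png",(205,120,365,230),5)'
```

```text
t: 3.58
eef_pos: [0.5431, -0.0649, 0.0566]
ee_rot: [-3.142, -0.0, -3.032]
force: [0.5, -2.3, 0.1]
width: 0.0003
gripper_force: 1.4
t: 4.0
eef_pos: [0.5415, -0.0499, 0.0566]
ee_rot: [3.142, 0.0, -3.032]
force: [1.0, -2.2, -0.0]
width: 0.0004
gripper_force: 1.4
t: 4.42
eef_pos: [0.5403, -0.0401, 0.0566]
ee_rot: [-3.141, -0.0, -3.032]
force: [1.8, -6.5, 0.1]
width: 0.001
gripper_force: 2.7
```

View pics/t2.png

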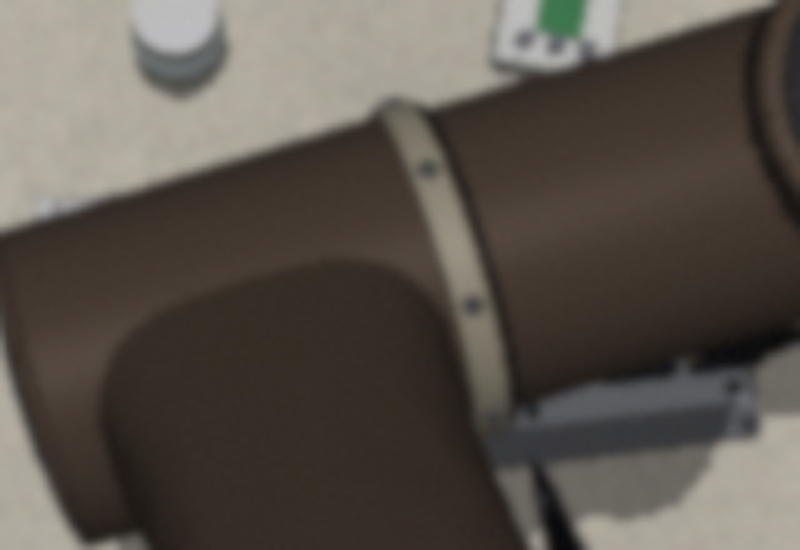

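The top view is blocked by the arm, so I go on by force. It has risen to 6.5 N, which means the jaw is now pushing the box.

```bash
python3 -m crank '[{"dx":-0.0002,"dy":0.0016,"dz":0,"twist":0,"grip":-1},{"dx":-0.0004,"dy":0.0032,"dz":0,"twist":0,"grip":-1},{"dx":-0.0005,"dy":0.0048,"dz":0,"twist":0,"grip":-1},{"dx":-0.0007,"dy":0.0064,"dz":0,"twist":0,"grip":-1},{"dx":-0.0009,"dy":0.008,"dz":0,"twist":0,"grip":-1}]'
python3 -m crank '[{"dx":-0.0001,"dy":0.0006,"dz":0,"twist":0,"grip":-1},{"dx":-0.0001,"dy":0.0012,"dz":0,"twist":0,"grip":-1},{"dx":-0.0002,"dy":0.0018,"dz":0,"twist":0,"grip":-1},{"dx":-0.0003,"dy":0.0024,"dz":0,"twist":0,"grip":-1},{"dx":-0.0003,"dy":0.003,"dz":0,"twist":0,"grip":-1}]'
```

```text
t: 4.88
eef_pos: [0.5395, -0.0325, 0.0566]
ee_rot: [-3.141, -0.0, -3.032]
force: [1.9, -5.2, 0.2]
width: 0.0007
gripper_force: 2.6
t: 5.3
eef_pos: [0.5392, -0.0309, 0.0567]
ee_rot: [-3.139, -0.001, -3.032]
force: [5.2, -17.2, -1.1]
width: 0.0002
gripper_force: 8.8
```

Force rose to 18 N: the jaw is at its stop. I'll back off, go round to the -x side of the post and look.

```bash
python3 -m crank '[{"dx":0.0007,"dy":-0.006,"dz":0,"twist":0,"grip":-1},{"dx":0.0015,"dy":-0.014,"dz":0,"twist":0,"grip":-1},{"dx":-0.0145,"dy":-0.016,"dz":0,"twist":0,"grip":-1},{"dx":-0.0315,"dy":-0.018,"dz":0,"twist":0,"grip":-1},{"dx":-0.0315,"dy":-0.018,"dz":0,"twist":0,"grip":-1}]'
python3 -m crank '[{"dx":-0.0011,"dy":0.01,"dz":0,"twist":0,"grip":-1},{"dx":-0.0022,"dy":0.02,"dz":0,"twist":0,"grip":-1},{"dx":-0.0033,"dy":0.03,"dz":0,"twist":0,"grip":-1},{"dx":-0.0042,"dy":0.039,"dz":0,"twist":0,"grip":-1},{"dx":-0.0042,"dy":0.039,"dz":0,"twist":0,"grip":-1}]'
python3 -c '
from h import *
snap("scene","pics/s3.png",(150,95,310,205),5)'
```

```text
t: 5.72
eef_pos: [0.5044, -0.0478, 0.056]
ee_rot: [3.141, -0.002, -3.034]
force: [-0.5, -0.7, -0.7]
width: 0.0004
gripper_force: 0.0
t: 6.13
eef_pos: [0.5039, -0.0062, 0.0566]
ee_rot: [3.141, 0.0, -3.031]
force: [-0.7, 0.4, 0.0]
width: 0.0003
gripper_force: 0.0
```

View pics/s3.png

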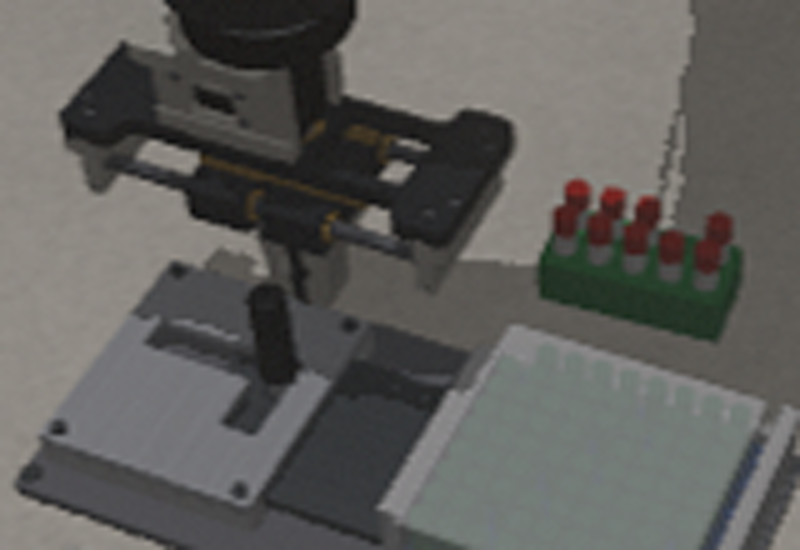

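The post stands at the corner at (275,370), the jaw is against the box and the box is at the stop. The fingertips at (310,285) are beside the post on the -x side. Now I push sideways.

```bash
python3 -m crank '[{"dx":0.003,"dy":0.0003,"dz":0,"twist":0,"grip":-1},{"dx":0.006,"dy":0.0007,"dz":0,"twist":0,"grip":-1},{"dx":0.009,"dy":0.001,"dz":0,"twist":0,"grip":-1},{"dx":0.012,"dy":0.0013,"dz":0,"twist":0,"grip":-1},{"dx":0.015,"dy":0.0017,"dz":0,"twist":0,"grip":-1}]'
python3 -m crank '[{"dx":0.002,"dy":0.0002,"dz":0,"twist":0,"grip":-1},{"dx":0.004,"dy":0.0004,"dz":0,"twist":0,"grip":-1},{"dx":0.006,"dy":0.0007,"dz":0,"twist":0,"grip":-1},{"dx":0.008,"dy":0.0009,"dz":0,"twist":0,"grip":-1},{"dx":0.01,"dy":0.0011,"dz":0,"twist":0,"grip":-1}]'
python3 -m crank '[{"dx":0.002,"dy":0.0002,"dz":0,"twist":0,"grip":-1},{"dx":0.004,"dy":0.0004,"dz":0,"twist":0,"grip":-1},{"dx":0.006,"dy":0.0007,"dz":0,"twist":0,"grip":-1},{"dx":0.008,"dy":0.0009,"dz":0,"twist":0,"grip":-1},{"dx":0.01,"dy":0.0011,"dz":0,"twist":0,"grip":-1}]'
```

```text
t: 6.6
eef_pos: [0.5189, -0.0067, 0.0565]
ee_rot: [-3.142, -0.0, -3.033]
force: [0.2, 0.5, -0.2]
width: 0.0006
gripper_force: 0.0
t: 7.02
eef_pos: [0.5283, -0.0056, 0.0564]
ee_rot: [-3.141, -0.001, -3.033]
force: [-2.0, -0.4, -0.7]
width: 0.0002
gripper_force: 0.9
t: 7.43
eef_pos: [0.5386, -0.0044, 0.0565]
ee_rot: [-3.142, -0.0, -3.032]
force: [-1.8, -1.7, -1.0]
width: 0.0005
gripper_force: 1.0
```

```bash
python3 -m crank '[{"dx":0.002,"dy":0.0002,"dz":0,"twist":0,"grip":-1},{"dx":0.004,"dy":0.0004,"dz":0,"twist":0,"grip":-1},{"dx":0.006,"dy":0.0007,"dz":0,"twist":0,"grip":-1},{"dx":0.0075,"dy":0.0008,"dz":0,"twist":0,"grip":-1},{"dx":0.009,"dy":0.001,"dz":0,"twist":0,"grip":-1}]'
python3 -m crank '[{"dx":0.0006,"dy":0.0001,"dz":0,"twist":0,"grip":-1},{"dx":0.0012,"dy":0.0001,"dz":0,"twist":0,"grip":-1},{"dx":0.0018,"dy":0.0002,"dz":0,"twist":0,"grip":-1},{"dx":0.0024,"dy":0.0003,"dz":0,"twist":0,"grip":-1},{"dx":0.003,"dy":0.0003,"dz":0,"twist":0,"grip":-1}]'
```

```text
t: 7.85
eef_pos: [0.5476, -0.0033, 0.0565]
ee_rot: [-3.142, -0.0, -3.032]
force: [-2.3, -2.0, -1.0]
width: 0.0002
gripper_force: 1.0
t: 8.27
eef_pos: [0.5505, -0.003, 0.0565]
ee_rot: [-3.142, -0.0, -3.032]
force: [-1.8, -1.1, 0.0]
width: 0.0007
gripper_force: 1.0
```

```bash
python3 -m crank '[{"dx":0.0006,"dy":0.0001,"dz":0,"twist":0,"grip":-1},{"dx":0.0012,"dy":0.0001,"dz":0,"twist":0,"grip":-1},{"dx":0.0018,"dy":0.0002,"dz":0,"twist":0,"grip":-1},{"dx":0.0024,"dy":0.0003,"dz":0,"twist":0,"grip":-1},{"dx":0.003,"dy":0.0003,"dz":0,"twist":0,"grip":-1}]'
```

```text
t: 8.68
eef_pos: [0.5517, -0.0031, 0.0563]
ee_rot: [-3.141, -0.003, -3.033]
force: [-9.1, 0.9, 4.2]
width: 0.0004
gripper_force: 4.3
```

Force has risen at the end of the leg. I'll back away, lift clear and check.

```bash
python3 -m crank '[{"dx":-0.01,"dy":-0.001,"dz":0,"twist":0,"grip":-1},{"dx":-0.03,"dy":-0.003,"dz":0,"twist":0,"grip":-1},{"dx":-0.04,"dy":-0.004,"dz":0.03,"twist":0,"grip":-1},{"dx":-0.04,"dy":-0.004,"dz":0.07,"twist":0,"grip":-1},{"dx":-0.04,"dy":-0.004,"dz":0.11,"twist":0,"grip":-1}]'
python3 -m crank '[{"dx":0,"dy":-0.04,"dz":0.02,"twist":0,"grip":-1},{"dx":0,"dy":-0.08,"dz":0.03,"twist":0,"grip":-1},{"dx":0,"dy":-0.12,"dz":0.03,"twist":0,"grip":-1},{"dx":0,"dy":-0.16,"dz":0.03,"twist":0,"grip":-1},{"dx":0,"dy":-0.18,"dz":0.03,"twist":0,"grip":-1}]'
python3 -c '
from h import *
snap("scene","pics/s4.png",(150,125,320,240),4.7)'
```

```text
t: 9.1
eef_pos: [0.5127, -0.0067, 0.1678]
ee_rot: [-3.141, 0.0, -3.032]
force: [1.5, 0.8, 0.3]
width: 0.0003
gripper_force: 0.0
t: 9.52
eef_pos: [0.5139, -0.1898, 0.1976]
ee_rot: [-3.141, 0.004, -3.033]
force: [-0.2, -0.3, -1.5]
width: 0.0005
gripper_force: 0.0
```

View pics/s4.png

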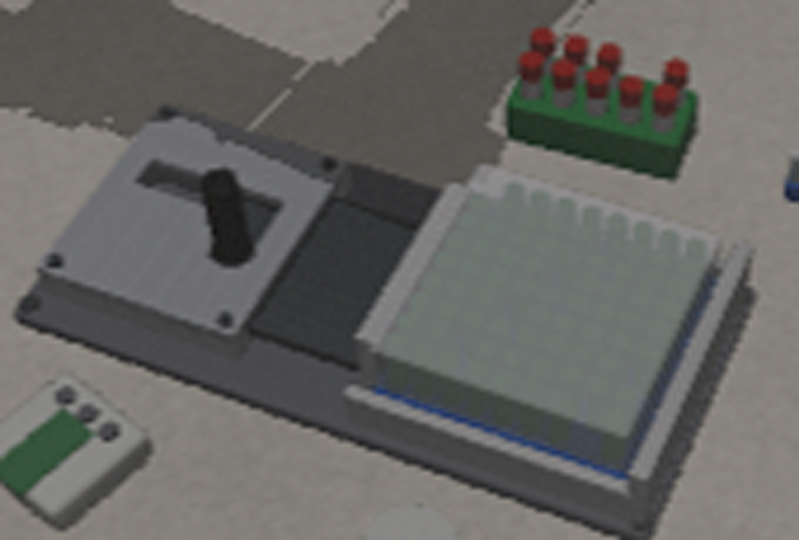

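The post stands at the end of the short leg, at (232,250), with the jaw against the box and the box at the stop. The bystanders have not moved. One numeric check, then I hand in.

```bash
python3 - <<'E'
from h import *
x=np.array([.5469,.0546]);c,s=np.cos(.11035),np.sin(.11035)
d=at("scene",(150+220/4.7-.4,125+179/4.7-.4),.088)[:2]-x; a=c*d[0]+s*d[1]; print(a,-s*d[0]+c*d[1])
if a>.011: print(arm.job_done())
E
```

```text
0.01809498000521395 -0.056435996479294204
the job is handed in; nothing more can be done
None
```

The job is handed in: the post rests at the end of the short leg (measured x ≈ 18, y ≈ -56 mm in the holder's frame against a nominal 16, -57), the box is against the end stop, the highest push force read was about 18 N, and the hand is clear.

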